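# Tip the spent dehumidifier cassette off the balcony rack and dock it

## Task

The moisture-absorber cassette with the pink top is spent and packed tightly in the rack's row of three. Tip it towards the robot by its top rear edge until it leans out on the rack's front guard bar, then grip it by its free sides and lift it out, and lower it upright onto the two pegs of the recharging dock, fully down before you let go. Leave the two blue-topped cassettes standing in the rack and do not disturb the jar, brush or bleach bottle.

Things in the scene. Friction and masses are not known exactly. Their poses are not given: they have to be found in the camera images.
- spent: Spent cassette: upright white plastic block, top 35 mm pink; 95 mm deep (x), 50 thick (y), 190 tall (z); 0.35 to 0.65 kg, mass centre mid-block. Origin: centre of underside, which has two blind sockets, 16 mm diameter, 22 deep, at x = +28 and -28 mm (fits the dock either way round). Stands in any of the row's three places, x parallel to the rack's x, about 2 mm from what is either side.
- fresh_a: A fresh cassette, same shape and size but with a blue top, about 0.5 kg; loose, stands in the row; leave it standing. Origin: centre of its underside.
- fresh_b: The other fresh cassette, blue top, as fresh_a.
- rack: Fixed stainless steel rack; x points into the rack, away from the robot. Origin: on the table, below the row's front plane, mid-row. Shelf top 30 mm up, x -88 to 127, y -245 to 85 mm. Three cassettes at y = -52, 0, 52 mm, front faces at x = 1 to 5 mm. End plates 4 mm thick at y = -81 and 81, x 0 to 100, up to 130 mm. Back rail 8 mm thick at x 120, 75 mm up; open above it.
- dock: Fixed grey recharging dock, 135 mm (its x) x 90 mm (its y), 24 mm high. Origin: centre of its underside. Two round black pegs of 12 mm diameter with tapered tips stand 16 mm above its top at x = +28 and -28 mm, y = 0.
- dock_seat (a point): Centre of the dock's top face between the pegs, 24 mm above the table; axes as the dock. A seated cassette's origin lies here, its x along the dock's x (either way).
- jar: Empty open glass jar, 70 mm diameter, 100 mm tall, loose on the rack shelf beside the row (rack y about -130 mm); bystander. Origin: centre of its underside.
- brush: Bamboo scrub brush, 170 mm long, lying along the rack's x on the shelf at rack y about -205 mm; bystander. Origin: under the middle of its length.
- bleach: Yellow bleach bottle with white cap, 74 mm diameter, 210 mm tall, loose on the table beyond the dock; bystander. Origin: centre of its underside.
- spent_top (a point): Centre of the spent cassette's top face, axes as the cassette. Tipped towards the robot about the lip bar, it balances at about 27 degrees; beyond that it falls by itself onto the guard bar and rests leaning about 38 degrees, its upper half clear in front of its neighbours.
- rack_lip (a point): Mid-row on the shelf top, at the rear of the lip bar (8 mm thick rod on the shelf, along the row, rack x -8 to 0 mm), which holds the cassettes' feet from sliding forward when tipped. 30 mm above the table.
- rack_guard (a point): Mid-row on the axis of the front guard bar: 10 mm thick, along the rack's y, 53 mm in front of the row's front plane, 100 mm above the table, posts at rack y = -238 and 81 mm.

How it is judged:
By the outcome, as a careful person would: the job done as asked, in the order asked, and still so for the second after the job is handed in, with the robot touching nothing.
It also fails if it takes over 62 s, if anything falls off the work surface, if the arm or the gripper's body presses on something with over 40 N, if the wrist force passes 120 N, or if a joint passes its speed limit or range.

## Robot

A 6-joint arm with a two-finger parallel gripper is mounted at the origin on the work surface. World frame = base frame: x ahead of the robot, y to its left, z up, the work surface at z = 0. Lengths are in mm, angles in rad, forces in N, time in s.
With the tool pointing down it reaches from about 350 to 725 mm from the base axis. Payload 6 kg.
Tool frame: the origin (TCP) lies midway between the tips of the shut fingers; the grasp point (between the pads) lies env.grip_depth behind it (env.grip_depth is the distance from the TCP to the grasp point, in mm); x points along the fingers, y is the direction in which the jaws open and shut, and the axes are right-handed (so a half turn about x gives the same grasp; the last joint's range is limited). The gripper opens to 85 mm and grips with 20 to 120 N. Pads are 22 mm wide; open, the fingers measure 114 mm over their backs; the gripper's body (76 mm by 85 mm) begins 54 mm behind the grasp point. The pads swing forward as they close: fully open they stand 13 mm farther back than shut.
Start: joints at [-0.803, 0.04, 0.085, 0, -1.615, -0.334], TCP at [252.199, -544.398, 231.261] pointing down, gripper open.
Joint ranges: [-2.56, 2.56], [-1.29, 2.01], [-1.08, 1.49], [-3.29, 1.98], [-2.81, -0.18], [-2.99, 2.99]. Speed limits (rad/s): [2.57, 2.57, 3.01, 3.14, 3.14, 3.14].

## Interface

Orientations are given as a rotation vector (axis times angle).
In Python, from cell import monitor, imaging, order, finder, env gives the robot as it stands.
- The arm moves only by the shell command python3 -m creep 'ROWS' [FORCE]. ROWS is a JSON object of lists of equal length, an entry for each row: "dr": the turn, a rotation vector about the tool's x, y, z in units of 5 degrees (1.0 is 5 degrees), a list of three; "slide": the shift along the tool's x, y, z in units of 50 mm (1.0 is 50 mm), a list of three; "grip": the finger opening in mm, from 0 to 85.4. In form: {"dr": [[rx, ry, rz], ...], "slide": [[tx, ty, tz], ...], "grip": [grip, ...]}. A call has 1 to 8 rows; each row shifts and turns the commanded pose from where the row before left it, along the tool's axes as they then stand; what a row does not reach is not made up. A row lasts 1/8 s, in which the tool goes at most 62.5 mm and 10.7 degrees, less where a joint would pass 70% of its speed; a pose out of reach is approached as far as the arm can. A call is refused whole if a number of a shift passes 1 or a number of a turn 1, either way. A call with a gripper value outside its range is refused whole. The fingers move at their own pace and stop on an object; FORCE is the grip in N (left out, the last holds). Time passes only in rows, so rows that do not move let the fingers close. It gives the time, the measured TCP pose, the force and the opening at its end, in the units of the state.
- monitor.sense(): the state, without advancing time (a new reading comes with each control period).
- imaging.get_image(name): name is "side" or "top" or "wrist"; returns a dict with "img" (480x640x3 uint8, red, green, blue), "fx", "fy", "cx", "cy" (pixels), "world_to_cam" (4x4, takes a point from world to camera coordinates); the wrist camera has in their place "T_tool_cam" (4x4, takes a point from camera to tool coordinates, whose origin is the TCP and whose axes are the tool frame's). Camera axes: x right, y up, looking along -z (the intrinsics and any distortion apply to the point x, -y, -z); pixel columns grow to the right and rows downward; lengths in mm; the calibration is good to about 2 mm. The wrist camera is an equidistant fisheye: a pixel r from the principal point sees the ray r / f radians off the axis. A picture is of the moment at which its call begins: read the wrist's pose just before it. There is no depth.
- order.close_job(): hands the job in, once; it reports no verdict.
Trained networks look in a picture, given as the dict that the camera call returned (one of the last four; its "shot" number tells which), for a name from the list of things; names that differ only in an ending like _2 or _b are one class to them, and where a whole thing is asked for, a point or a joint stands for the part that bears it (a point fixed in the world has none). Each returns a list of dicts, best first, with "confidence" (0 to 1); they miss things now and then, are a little off and sometimes report something else, mostly with a low value. They report only what shows in the picture. A call takes as long as a camera call.
- finder.outline_of(picture, name): "region" (480x640 bool, what is visible of it).
- finder.spot_point(picture, name): "centre" ([x, y, z] in mm, in world coordinates, good to about 4 mm: a listed point, or the origin of a listed thing).
The state is a dict: "clock": time; "joints": joint angles; "dq": joint speeds; "tau": joint torques, N m; "position": TCP position; "tcp_rot": TCP orientation; "wrist_force": force on the tool from outside, world axes, zero at the start; "torque": the same for the moment, N m; "grip_width": finger opening in mm.
Only numpy, scipy, OpenCV 4.12 (cv2) and the standard library are available. Lean on these libraries where they do the work, as an engineer would, in place of code of your own. Each camera call takes 0.05 s, during which the arm holds its last target. There are 200 camera calls.

## Working session

There is one attempt and no reset: what is moved stays moved. The work goes in short steps, Python scripts to look and compute and a shell command to move; the robot and the scene stay as the last step left them, time stands still between calls to the robot, and variables do not carry over. Pictures are saved under pics/ and viewed, about 8 in all and at most 12, crops included, and the job is handed in when it is done.

```bash
ls; mkdir -p pics; python3 - <<'E'
from cell import monitor, imaging, order, finder, env
import cv2,numpy as np
s=monitor.sense(); print({k:np.round(v,3).tolist() for k,v in s.items()}); print(env.grip_depth)
ims={n:imaging.get_image(n) for n in("side","top")}
for n,p in ims.items():
    cv2.imwrite(f"pics/{n}0.png",p["img"][:,:,::-1])
    for t in ["spent","spent_top","fresh_a","rack","rack_lip","rack_guard","dock","dock_seat","jar","bleach"]:
        print(n,t,[(np.round(d["centre"]).tolist(),round(d["confidence"],2)) for d in finder.spot_point(p,t)][:3])
E
```

```text
pics
{'clock': 0.0, 'joints': [-0.803, 0.041, 0.084, -0.0, -1.616, -0.334], 'dq': [-0.0, 0.001, 0.0, -0.001, 0.001, 0.0], 'tau': [0.001, -36.82, 34.74, 6.932, -0.005, 0.0], 'position': [252.133, -544.09, 230.265], 'tcp_rot': [-0.339, 1.544, 0.342], 'wrist_force': [-0.315, 0.254, 0.012], 'torque': [0.004, 0.01, 0.045], 'grip_width': 85.561}
18.700000000000003
side spent [([597.0, -40.0, 30.0], 0.84)]
side spent_top [([598.0, -35.0, 218.0], 0.83)]
side fresh_a [([593.0, -89.0, 28.0], 0.91), ([603.0, 17.0, 33.0], 0.85)]
side rack [([549.0, -32.0, -2.0], 0.68)]
side rack_lip [([548.0, -30.0, 30.0], 0.94)]
side rack_guard [([493.0, -28.0, 104.0], 0.64)]
side dock [([471.0, 296.0, 3.0], 0.93)]
side dock_seat [([464.0, 293.0, 26.0], 0.58)]
side jar [([570.0, -166.0, 29.0], 0.7), ([538.0, -230.0, 32.0], 0.33)]
side bleach [([706.0, 332.0, -3.0], 0.58)]
top spent [([600.0, -38.0, 29.0], 0.79)]
top spent_top [([599.0, -40.0, 219.0], 0.68)]
top fresh_a []
top rack [([547.0, -32.0, -6.0], 0.7), ([571.0, -166.0, 29.0], 0.33)]
top rack_lip [([547.0, -27.0, 33.0], 0.8)]
top rack_guard [([494.0, -25.0, 102.0], 0.75)]
top dock [([473.0, 293.0, -5.0], 0.72)]
top dock_seat [([600.0, -37.0, 30.0], 0.75), ([468.0, 290.0, 25.0], 0.65)]
top jar [([572.0, -171.0, 28.0], 0.83)]
top bleach [([705.0, 323.0, -0.0], 0.91)]
```

View pics/side0.png

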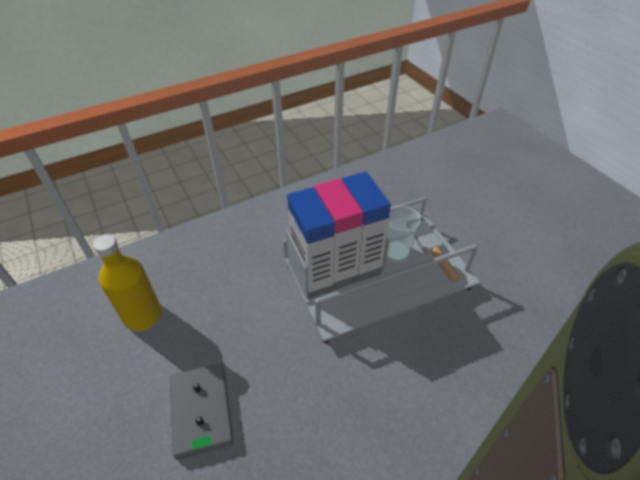

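View pics/top0.png

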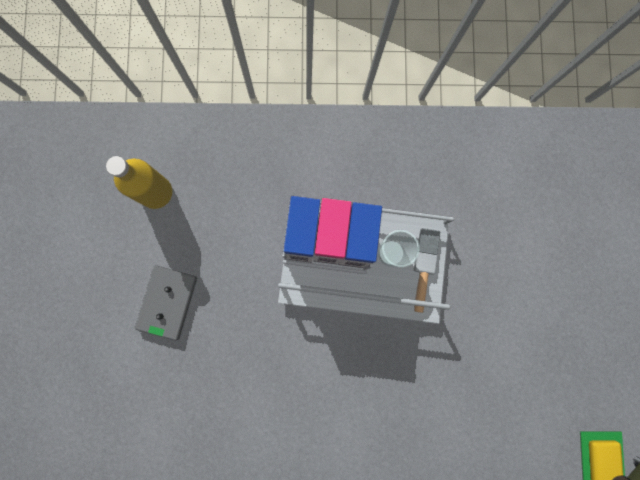

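The side and top views agree: the pink cassette is in the middle place (side 338,205; top 334,228), with a blue one on each side. The jar and brush are to the right. The dock is lower left, with its pegs in the top view at about (167,290) and (160,317). Next I'll measure the yaws.

```bash
cat > h.py <<'E'
from cell import monitor, imaging, order, finder, env
import cv2,numpy as np
from scipy.spatial.transform import Rotation as Ro
def toplane(p,uv,z):
    T=np.linalg.inv(p["world_to_cam"]); uv=np.atleast_2d(uv).astype(float)
    d=np.c_[(uv[:,0]-p["cx"])/p["fx"],-(uv[:,1]-p["cy"])/p["fy"],-np.ones(len(uv))]@T[:3,:3].T
    return T[:3,3]+d*((z-T[2,3])/d[:,2])[:,None]
def rot(yaw,tilt,jaw=1):
    """tool x = down tilted by tilt deg towards heading yaw (deg); tool y = jaw*left of the heading"""
    y,t=np.radians([yaw,tilt]); h=np.array([np.cos(y),np.sin(y),0]); l=np.array([-h[1],h[0],0])*jaw
    x=np.sin(t)*h-np.cos(t)*np.array([0,0,1]); return Ro.from_matrix(np.c_[x,l,np.cross(x,l)])
def plan(pos,R):
    s=monitor.sense(); R0=Ro.from_rotvec(s["tcp_rot"]); d=np.array(pos)-s["position"]
    print("clock",round(s["clock"],2),"pos",np.round(s["position"],1),"F",np.round(s["wrist_force"],1),"w",round(s["grip_width"],1))
    print("dr",np.round(np.degrees((R0.inv()*R).as_rotvec())/5,2),"slide before turn",np.round(R0.inv().apply(d)/50,2),"after",np.round(R.inv().apply(d)/50,2))
E
python3 - <<'E'
from h import *
print(Ro.from_rotvec(monitor.sense()["tcp_rot"]).as_matrix().round(2))
p=imaging.get_image("top"); im=p["img"]; hsv=cv2.cvtColor(im,cv2.COLOR_RGB2HSV)
# pink top rect; bright pink = top face
m=((hsv[...,0]>160)&(hsv[...,1]>150)).astype(np.uint8)
print("pinkV",np.percentile(hsv[...,2][m>0],[5,25,50,75,95]))
c=max(cv2.findContours(m,0,1)[0],key=cv2.contourArea); q=cv2.boxPoints(cv2.minAreaRect(c)); w=toplane(p,q,220)
print("px",q.round(1).tolist()); print(w.round(1)); e=np.diff(w,axis=0); print(np.degrees(np.arctan2(e[:,1],e[:,0])).round(1),np.linalg.norm(e,axis=1).round(1))
d=finder.outline_of(p,"dock")[0]["region"].astype(np.uint8)
c=max(cv2.findContours(d,0,1)[0],key=cv2.contourArea); q=cv2.boxPoints(cv2.minAreaRect(c)); w=toplane(p,q,24); print("dock",w.mean(0).round(1),w.round(1).tolist()); e=np.diff(w,axis=0); print(np.degrees(np.arctan2(e[:,1],e[:,0])).round(1),np.linalg.norm(e,axis=1).round(1))
k=((im.max(2)<40)&(cv2.erode(d,np.ones((9,9)))>0)).astype(np.uint8)
n,_,st,ce=cv2.connectedComponentsWithStats(k)
for i in range(1,n): print(st[i,4],ce[i].round(1),toplane(p,ce[i],34).round(1))
print(imaging.get_image("wrist")["T_tool_cam"].round(2))
E
```

```text
[[-0.   -0.42  0.91]
 [ 0.    0.91  0.42]
 [-1.    0.   -0.  ]]
pinkV [196.7 228.  229.  229.  230. ]
px [[314.5, 254.10000610351562], [321.0, 198.1999969482422], [351.0, 201.6999969482422], [344.6000061035156, 257.6000061035156]]
[[551.7  -7.4 220. ]
 [645.2 -17.7 220. ]
 [639.8 -67.9 220. ]
 [546.3 -56.8 220. ]]
[ -6.3 -96.2 173.3] [94.1 50.4 94.1]
dock [467.2 291.6  24. ] [[414.3, 353.2, 24.0], [545.9, 320.1, 24.0], [519.7, 229.3, 24.0], [388.7, 263.7, 24.0]]
[ -14.1 -106.1  165.3] [135.7  94.6 135.5]
3 [169.3 289.3] [[493.6 281.7  34. ]]
9 [161.1 316.6] [[439.3 296.   34. ]]
[[   0.      0.32   -0.95 -143.01]
 [   1.      0.      0.      0.45]
 [   0.     -0.95   -0.32  -82.75]
 [   0.      0.      0.      1.  ]]
```

```bash
python3 -c "
from h import *
plan([678,-46.5,300],rot(-6.4,0))"
```

```text
clock 1.25 pos [ 252.2 -544.4  231.2] F [-0.6  0.4  0.1] w 85.1
dr [ 6.25 -0.   -0.  ] slide before turn [-1.37  5.46 11.91] after [-1.38 10.85  7.35]
```

```bash
python3 -m creep '{"dr":[[1,0,0],[1,0,0],[1,0,0],[1,0,0],[1,0,0],[1,0,0],[0.25,0,0],[0,0,0]],"slide":[[-0.7,0,0],[-0.68,0,0],[0,0,0],[0,0,0],[0,0,0],[0,0,0],[0,0.9,0.6],[0,0.9,0.6]],"grip":[0,0,0,0,0,0,0,0]}' 40; python3 -m creep '{"dr":[[0,0,0],[0,0,0],[0,0,0],[0,0,0],[0,0,0],[0,0,0],[0,0,0],[0,0,0]],"slide":[[0,0.9,0.6],[0,0.9,0.6],[0,0.9,0.6],[0,0.9,0.6],[0,0.9,0.6],[0,0.9,0.6],[0,0.9,0.6],[0,0.9,0.6]],"grip":[0,0,0,0,0,0,0,0]}'; python3 -c "
from h import *
plan([678,-46.5,300],rot(-6.4,0))"
```

```text
clock: 2.25
position: [321.3, -460.1, 300.0]
tcp_rot: [0.089, 1.569, -0.089]
wrist_force: [0.7, -0.4, -0.7]
grip_width: 0.0
clock: 3.25
position: [600.5, -128.4, 300.5]
tcp_rot: [0.088, 1.569, -0.088]
wrist_force: [0.7, -0.3, 0.4]
grip_width: -0.1
clock 3.25 pos [ 600.5 -128.4  300.5] F [ 0.7 -0.3  0.4] w -0.1
dr [ 0.    0.01 -0.  ] slide before turn [0.01 1.8  1.36] after [0.01 1.8  1.36]
```

```bash
python3 -m creep '{"dr":[[0,0,0],[0,0,0],[0,0,0]],"slide":[[0,0.9,0.7],[0,0.9,0.66],[0,0,0]],"grip":[0,0,0]}'; python3 - <<'E'
from h import *
s=monitor.sense(); p=imaging.get_image("wrist"); cv2.imwrite("pics/w1.png",p["img"][:,:,::-1])
plan([678,-46.5,198],rot(-6.4,0))
E
```

```text
clock: 3.62
position: [678.7, -44.6, 296.5]
tcp_rot: [0.085, 1.574, -0.085]
wrist_force: [-0.4, -0.5, -0.4]
grip_width: 0.2
clock 3.67 pos [677.9 -46.4 298. ] F [-1.  -0.7  1.5] w 0.3
dr [ 0.03 -0.04  0.01] slide before turn [2.   0.   0.01] after [ 2. -0.  0.]
```

View pics/w1.png

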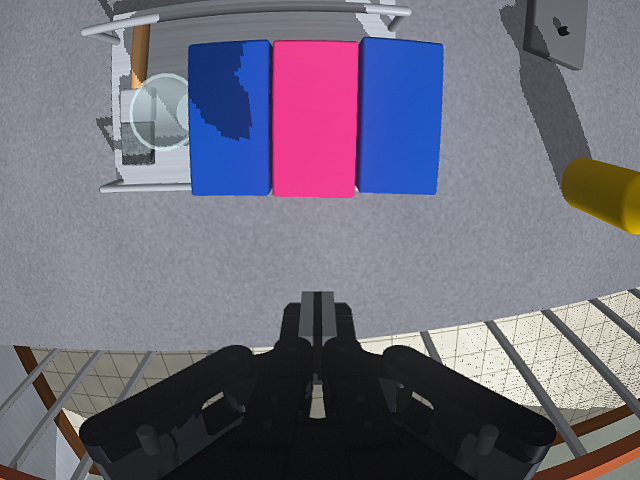

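The closed fingers (317,310) are centred behind the pink cassette (x 273–357), with the space behind it clear. I'll descend and start pulling.

```bash
python3 -m creep '{"dr":[[0,0,0],[0,0,0],[0,0,0],[0,0,0],[0,0,0],[0,0,0],[0,0,0],[0,0,0]],"slide":[[0.7,0,0],[0.7,0,0],[0.6,0,0],[0,0,0],[0,0,-0.25],[0,0,-0.2],[0,0,-0.2],[0,0,-0.2]],"grip":[0,0,0,0,0,0,0,0]}'; python3 -m creep '{"dr":[[0,0,0],[0,0,0],[0,0,0],[0,0,0],[0,0,0]],"slide":[[0,0,-0.2],[0,0,-0.2],[0,0,-0.2],[0,0,-0.2],[0,0,0]],"grip":[0,0,0,0,0]}'; python3 - <<'E'
from h import *
p=imaging.get_image("side"); cv2.imwrite("pics/s2.png",cv2.resize(p["img"][130:330,200:500,::-1],(750,500)))
plan([0,0,0],rot(-6.4,0))
E
```

```text
clock: 4.68
position: [634.6, -43.3, 201.4]
tcp_rot: [0.088, 1.567, -0.087]
wrist_force: [1.4, -0.4, 1.1]
grip_width: -0.1
clock: 5.3
position: [594.5, -38.7, 200.4]
tcp_rot: [0.088, 1.569, -0.087]
wrist_force: [1.1, 0.3, -0.1]
grip_width: 0.2
clock 5.35 pos [594.8 -38.7 200.3] F [-0.1  1.5  0.4] w 0.1
dr [ 0. -0. -0.] slide before turn [  4.01  -0.55 -11.91] after [  4.01  -0.56 -11.91]
```

View pics/s2.png

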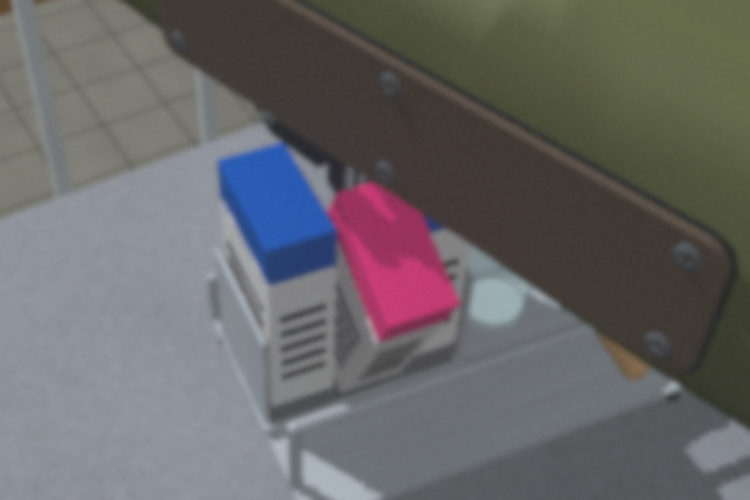

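It is tipping cleanly, with the pink top leaning out at (395,260) in the crop and the blue ones still upright. I'll carry on slowly past the balance point.

```bash
python3 -m creep '{"dr":[[0,0,0],[0,0,0],[0,0,0],[0,0,0],[0,0,0],[0,0,0],[0,0,0],[0,0,0]],"slide":[[0,0,-0.12],[0,0,-0.12],[0,0,-0.1],[0,0,-0.1],[0,0,-0.1],[0,0,-0.1],[0,0,0],[0,0,0]],"grip":[0,0,0,0,0,0,0,0]}'; python3 - <<'E'
from h import *
p=imaging.get_image("wrist"); cv2.imwrite("pics/w3.png",p["img"][:,:,::-1])
plan([0,0,0],rot(-6.4,0))
p=imaging.get_image("top")
print([(d["centre"],d["confidence"]) for d in finder.spot_point(p,"spent_top")][:2])
E
```

```text
clock: 6.35
position: [563.4, -35.2, 200.3]
tcp_rot: [0.088, 1.569, -0.088]
wrist_force: [-1.0, 0.5, 0.7]
grip_width: 0.0
clock 6.4 pos [563.4 -35.2 200.2] F [-0.2  0.7  0.4] w -0.3
dr [ 0. -0. -0.] slide before turn [  4.01  -0.56 -11.28] after [  4.    -0.56 -11.28]
[([479.0, -25.3, 210.1], 0.83)]
```

View pics/w3.png

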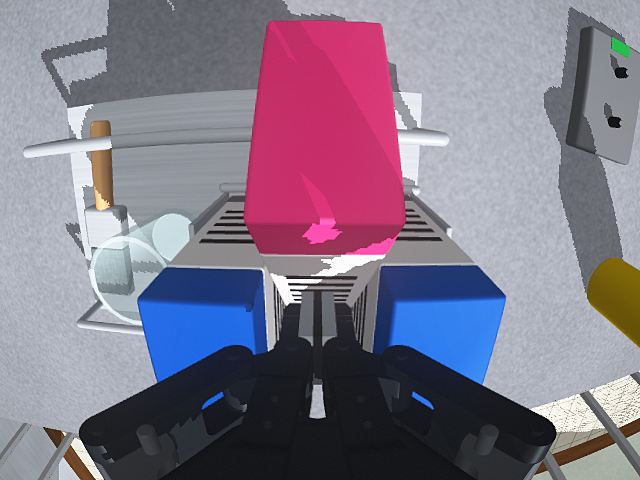

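The cassette now leans out on the guard: its pink top spans (265,20)–(405,250) and both blue tops are still upright behind it. I'll back off upward, open, and tilt to match the lean.

```bash
python3 -c "
from h import *
plan([430,-20,300],rot(-6.4,38)); s=monitor.sense(); print(Ro.from_rotvec(s['tcp_rot']).inv().apply(np.array([430,-20,310])-s['position'])/50)"; python3 -m creep '{"dr":[[0,0,0],[0,0,0],[0,0,0],[0,0,0],[0,0,0],[0,0,0],[0,0,0],[0,0,0]],"slide":[[-0.3,0,0.1],[-0.8,0,0.05],[-0.8,0,0],[-0.3,0,-0.7],[0,0,-0.9],[0,0,-0.9],[0,0.01,-0.3],[0,0,0]],"grip":[0,0,40,85,85,85,85,85]}'; python3 -c "
from h import *
plan([430,-20,300],rot(-6.4,38))"
```

```text
clock 6.5 pos [563.4 -35.2 200.2] F [-0.9  0.7  0.2] w -0.4
dr [ 0.  -7.6 -0. ] slide before turn [-2.    0.01 -2.69] after [-3.23  0.01 -0.89]
[-2.19534156  0.00553535 -2.68665968]
clock: 7.5
position: [431.4, -19.9, 311.2]
tcp_rot: [0.088, 1.567, -0.086]
wrist_force: [0.7, 0.0, 0.1]
grip_width: 84.7
clock 7.5 pos [431.4 -19.9 311.2] F [0.7 0.  0.1] w 84.7
dr [ 0.01 -7.57 -0.02] slide before turn [ 0.22 -0.01 -0.03] after [ 0.16 -0.   -0.16]
```

```bash
python3 -m creep '{"dr":[[0,-1,0],[0,-1,0],[0,-1,0],[0,-1,0],[0,-1,0],[0,-1,0],[0,-1,0],[0,-0.6,0]],"slide":[[0,0,0],[0,0,0],[0,0,0],[0,0,0],[0,0,0],[0,0,0],[0,0,0],[0,0,0]],"grip":[85,85,85,85,85,85,85,85]}';python3 -m creep '{"dr":[[0,0,0],[0,0,0]],"slide":[[0,0,0],[0,0,0]],"grip":[85,85]}'; python3 - <<'E'
from h import *
plan([430,-20,300],rot(-6.4,38))
p=imaging.get_image("wrist"); cv2.imwrite("pics/w4.png",p["img"][:,:,::-1])
print(p["fx"],p["cx"],p["cy"])
hsv=cv2.cvtColor(p["img"],cv2.COLOR_RGB2HSV); m=((hsv[...,0]>160)&(hsv[...,1]>150)).astype(np.uint8)
c=max(cv2.findContours(m,0,1)[0],key=cv2.contourArea); print(cv2.approxPolyDP(c,5,True)[:,0].tolist())
E
```

```text
clock: 8.5
position: [431.9, -19.8, 310.2]
tcp_rot: [0.05, 0.905, -0.104]
wrist_force: [0.9, 0.6, -0.7]
grip_width: 85.2
clock: 8.75
position: [431.9, -20.0, 310.6]
tcp_rot: [0.051, 0.908, -0.104]
wrist_force: [-0.1, -0.1, 0.9]
grip_width: 84.6
clock 8.75 pos [431.9 -20.  310.6] F [-0.1 -0.1  0.9] w 84.6
dr [-0.   -0.01  0.  ] slide before turn [ 0.14 -0.   -0.16] after [ 0.14 -0.   -0.16]
371.64829954431775 317.17211372199483 235.44128262260855
[[286, 125], [286, 256], [351, 257], [358, 129]]
```

View pics/w4.png

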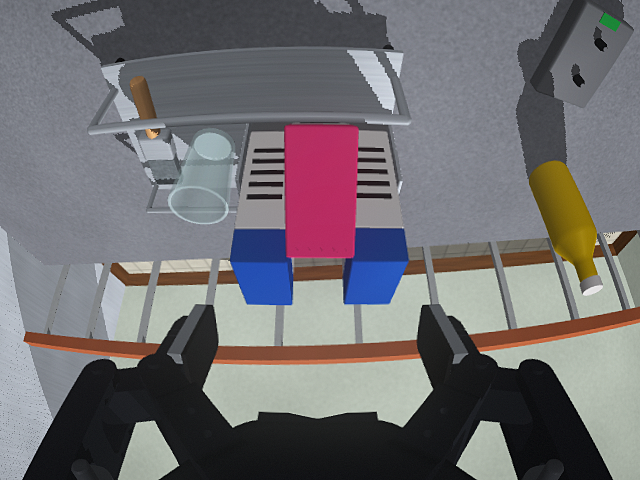

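Open fingers straddle the tilted pink top (286–358, 125–257), with the blue ones upright behind. A PnP fit on the top-face corners will give the exact pose.

```bash
python3 - <<'E'
from h import *
s=monitor.sense(); p=imaging.get_image("wrist"); hsv=cv2.cvtColor(p["img"],cv2.COLOR_RGB2HSV)
m=((hsv[...,0]>160)&(hsv[...,1]>150)).astype(np.uint8)
c=max(cv2.findContours(m,0,1)[0],key=cv2.contourArea)[:,0].astype(np.float32)
ends=np.array([[286,125],[286,256],[353,257],[358,126]],float)
# fit 4 edge lines on normalised points, intersect
K=np.array([[p["fx"],0,p["cx"]],[0,p["fy"],p["cy"]],[0,0,1]]); und=lambda q:cv2.fisheye.undistortPoints(np.float64(q).reshape(-1,1,2),K,np.zeros(4))[:,0]
L=[]
for i in range(4):
    a,b=ends[i],ends[(i+1)%4]; u=(b-a)/np.linalg.norm(b-a); t=(c-a)@u; n=(c-a)@[-u[1],u[0]]
    k=c[(t>12)&(t<np.linalg.norm(b-a)-12)&(abs(n)<7)]; x=und(k); mu=x.mean(0); d=np.linalg.svd(x-mu)[2][0]; L.append(np.cross([*mu,1],[*(mu+d),1]))
q=np.array([np.cross(L[i-1],L[i]) for i in range(4)]); q=q[:,:2]/q[:,2:]
obj=np.array([[-47.5,-25,190],[47.5,-25,190],[47.5,25,190],[-47.5,25,190]])
n,rv,tv,err=cv2.solvePnPGeneric(obj,q,np.eye(3),None,flags=cv2.SOLVEPNP_IPPE)
C=np.diag([1,-1,-1.]); T=p["T_tool_cam"]; R0=Ro.from_rotvec(s["tcp_rot"]).as_matrix()
for r,t,e in zip(rv,tv,err):
    f=lambda P:(R0@(T[:3,:3]@(C@(cv2.Rodrigues(r)[0]@np.array(P,float)+t[:,0]))+T[:3,3]))+s["position"]
    top,g=f([0,0,190]),f([0,0,140]); ax=(top-g)/50; y=(f([0,1,190])-top)
    print("err",e*p["fx"],"top",top.round(1),"s140",g.round(1),"axis",ax.round(3),"tilt",np.degrees(np.arccos(ax[2])).round(1),"yaw",np.degrees(np.arctan2(-y[0],y[1])).round(1), "y",y.round(3))
    f0=f([-47.5,0,0]);print("frontbottom",f0.round(1))
plan([0,0,0],rot(-6.4,38))
E
```

```text
err [0.50632878] top [480.6 -23.  203.1] s140 [514.5 -27.1 166.6] axis [-0.678  0.081  0.731] tilt 43.1 yaw -7.0 y [0.121 0.993 0.002]
frontbottom [575.  -34.2  31.9]
err [1.6033518] top [478.8 -22.9 201.9] s140 [520.7 -26.5 174.9] axis [-0.838  0.073  0.541] tilt 57.3 yaw -5.7 y [0.099 0.995 0.02 ]
frontbottom [612.5 -33.3  59.2]
clock 8.85 pos [432.  -20.1 310.6] F [-0.1 -0.4 -0.1] w 84.7
dr [-0.   -0.01  0.01] slide before turn [ -0.41  -0.57 -10.63] after [ -0.42  -0.56 -10.63]
```

```bash
cat > pnp.py <<'E'
from h import *
def measure(ends):
    s=monitor.sense(); p=imaging.get_image("wrist"); hsv=cv2.cvtColor(p["img"],cv2.COLOR_RGB2HSV)
    m=((hsv[...,0]>160)&(hsv[...,1]>150)).astype(np.uint8)
    c=max(cv2.findContours(m,0,1)[0],key=cv2.contourArea)[:,0].astype(np.float32)
    if ends is None:
        a=cv2.approxPolyDP(c.reshape(-1,1,2),5,True)[:,0]; print("poly",a.tolist())
        mid=a.mean(0); ends=[min(a,key=lambda v:-(np.dot(v-mid,k))) for k in([-1,-1.],[-1,1.],[1,1.],[1,-1.])]
    ends=np.array(ends,float)
    K=np.array([[p["fx"],0,p["cx"]],[0,p["fy"],p["cy"]],[0,0,1]]); und=lambda q:cv2.fisheye.undistortPoints(np.float64(q).reshape(-1,1,2),K,np.zeros(4))[:,0]
    L=[]
    for i in range(4):
        a,b=ends[i],ends[(i+1)%4]; l=np.linalg.norm(b-a); u=(b-a)/l; out=np.array([-u[1],u[0]]); t=(c-a)@u; n=(c-a)@out
        k=c[(t>12)&(t<l-12)&(abs(n)<7)]+0.5*out; x=und(k); mu=x.mean(0); d=np.linalg.svd(x-mu)[2][0]; L.append(np.cross([*mu,1],[*(mu+d),1]))
    q=np.array([np.cross(L[i-1],L[i]) for i in range(4)]); q=q[:,:2]/q[:,2:]
    obj=np.array([[-47.5,-25,190],[47.5,-25,190],[47.5,25,190],[-47.5,25,190]])
    n,rv,tv,err=cv2.solvePnPGeneric(obj,q,np.eye(3),None,flags=cv2.SOLVEPNP_IPPE)
    C=np.diag([1,-1,-1.]); T=p["T_tool_cam"]; R0=Ro.from_rotvec(s["tcp_rot"]).as_matrix()
    for r,t,e in zip(rv,tv,err):
        f=lambda P:(R0@(T[:3,:3]@(C@(cv2.Rodrigues(r)[0]@np.array(P,float)+t[:,0]))+T[:3,3]))+s["position"]
        top,g=f([0,0,190]),f([0,0,140]); ax=(top-g)/50; y=(f([0,1,190])-top)
        print("err",(e*p["fx"]).round(2),"top",top.round(1),"s140",g.round(1),"tilt",np.degrees(np.arccos(ax[2])).round(1),"yaw",np.degrees(np.arctan2(-y[0],y[1])).round(1),"frontbottom",f([-47.5,0,0]).round(1))
    return p
E
python3 -c "
from pnp import *
p=measure([[286,125],[286,256],[353,257],[358,126]])
plan([455,-20.5,234],rot(-6.5,41))"
```

```text
err [0.25] top [477.9 -22.7 206. ] s140 [509.6 -27.8 167.7] tilt 40.0 yaw -7.9 frontbottom [562.3 -37.6  29.9]
err [1.87] top [475.3 -22.6 204.3] s140 [518.7 -25.1 179.6] tilt 60.4 yaw -4.4 frontbottom [616.9 -28.9  69.2]
clock 8.9 pos [431.9 -20.2 310.5] F [-0.6  0.6  0.5] w 85.1
dr [ 0.01 -0.61 -0.  ] slide before turn [ 1.49  0.05 -0.58] after [ 1.46  0.05 -0.66]
```

```bash
python3 -m creep '{"dr":[[0,-0.4,0],[0,0,0],[0,0,0],[0,0,0],[0,0,0]],"slide":[[0,0,0],[0.5,0.02,-0.3],[0.5,0.02,-0.35],[0.46,0.01,0],[0,0,0]],"grip":[85,85,85,85,85]}'; python3 - <<'E'
from pnp import *
p=measure(None); cv2.imwrite("pics/w5.png",p["img"][:,:,::-1])
plan([509.6,-27,168.5],rot(-6.5,40))
E
```

```text
clock: 9.52
position: [453.8, -21.0, 231.8]
tcp_rot: [0.048, 0.875, -0.108]
wrist_force: [-0.4, 0.3, -0.5]
grip_width: 84.7
poly [[278.0, 180.0], [269.0, 194.0], [276.0, 348.0], [359.0, 351.0], [370.0, 195.0], [360.0, 180.0]]
err [1.38] top [473.8 -22.3 203.5] s140 [511.  -28.  170.5] tilt 48.8 yaw -8.1 frontbottom [584.  -40.1  42.5]
err [5.98] top [468.4 -21.9 199.4] s140 [517.5 -25.8 191. ] tilt 80.3 yaw -4.7 frontbottom [647.2 -35.5 120.6]
clock 9.57 pos [453.8 -20.8 233.5] F [ 0.4 -0.5  0.4] w 85.0
dr [ 0.01 -0.01  0.02] slide before turn [1.72 0.01 0.03] after [1.72 0.   0.02]
```

```bash
python3 -m creep '{"dr":[[0,0,0],[0,0,0],[0,0,0],[0,0,0],[0,0,0],[0,0,0]],"slide":[[0.4,0,0],[0.4,0,0],[0.4,0,0],[0.3,0,0],[0.2,0,0],[0,0,0]],"grip":[85,85,85,85,85,85]}'; python3 - <<'E'
from h import *
p=imaging.get_image("wrist"); cv2.imwrite("pics/w6.png",p["img"][:,:,::-1])
plan([509.6,-27,168.5],rot(-6.5,40))
E
```

```text
clock: 10.32
position: [508.2, -26.2, 168.5]
tcp_rot: [0.048, 0.872, -0.105]
wrist_force: [0.1, -0.2, 0.6]
grip_width: 85.3
clock 10.38 pos [508.2 -26.  169.1] F [-1.1  0.9  0.5] w 84.8
dr [ 0.02  0.   -0.01] slide before turn [ 0.03 -0.02  0.02] after [ 0.03 -0.02  0.02]
```

View pics/w6.png

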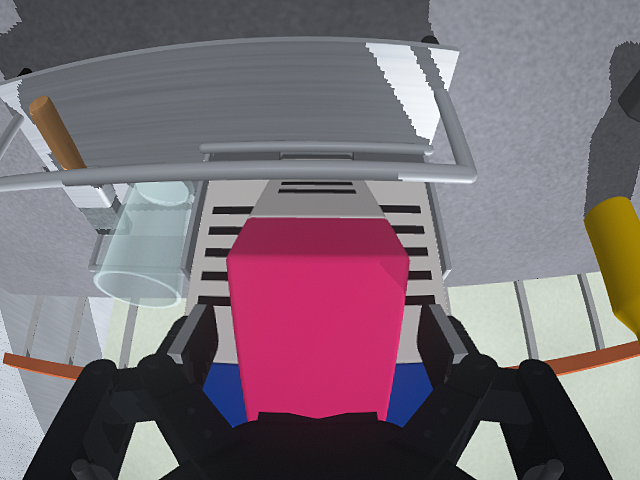

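The pads (217 and 420) straddle the pink block (234–402) symmetrically, so I'll grip.

```bash
python3 -m creep '{"dr":[[0,0,0],[0,0,0],[0,0,0],[0,0,0],[0,0,0],[0,0,0],[0,0,0],[0,0,0]],"slide":[[0,0,0],[0,0,0],[0,0,0],[0,0,0],[0,0,0],[0,0,0],[0,0,0],[0,0,0]],"grip":[60,50,45,40,40,40,40,40]}' 80; python3 - <<'E'
from h import *
s=monitor.sense(); print(s["torque"],s["wrist_force"])
plan(s["position"]+[0,0,50],rot(-6.5,40))
E
```

```text
clock: 11.38
position: [508.4, -25.9, 169.2]
tcp_rot: [0.049, 0.871, -0.104]
wrist_force: [-3.1, 1.3, 6.1]
grip_width: 49.2
[0.39641749 1.62491032 0.07951894] [-3.11135102  1.34166009  6.13573311]
clock 11.38 pos [508.4 -25.9 169.2] F [-3.1  1.3  6.1] w 49.2
dr [ 0.01  0.01 -0.02] slide before turn [-0.77  0.    0.64] after [-0.77  0.    0.64]
```

```bash
python3 -m creep '{"dr":[[0,0,0],[0,0,0],[0,0,0]],"slide":[[-0.15,0,0.13],[-0.3,0,0.25],[0,0,0]],"grip":[40,40,40]}'; python3 -m creep '{"dr":[[0,0,0],[0,0,0],[0,0,0],[0,0,0],[0,0,0],[0,0,0],[0,0,0],[0,0,0]],"slide":[[-0.3,0,0.25],[-0.3,0,0.25],[-0.3,0,0.25],[-0.35,0,0.29],[-0.4,0,0.33],[-0.4,0,0.33],[-0.4,0,0.33],[-0.2,0,0.17]],"grip":[40,40,40,40,40,40,40,40]}'; python3 - <<'E'
from h import *
s=monitor.sense(); print(s["torque"].round(2) if hasattr(s["torque"],"round") else s["torque"])
p=imaging.get_image("side"); cv2.imwrite("pics/s7.png",p["img"][:,:,::-1])
plan([500,-25,400],rot(-6.5,0))
E
```

```text
clock: 11.75
position: [508.2, -26.0, 197.7]
tcp_rot: [0.049, 0.873, -0.104]
wrist_force: [-0.3, -0.6, -4.6]
grip_width: 49.4
clock: 12.75
position: [507.4, -25.8, 369.5]
tcp_rot: [0.049, 0.873, -0.105]
wrist_force: [0.2, 0.5, -4.1]
grip_width: 49.1
[ 0.38  2.78 -0.  ]
clock 12.8 pos [507.6 -25.9 371.2] F [-0.2 -0.  -1.8] w 49.2
dr [ 0.02  8.   -0.01] slide before turn [-0.54  0.    0.25] after [-0.58  0.   -0.15]
```

View pics/s7.png

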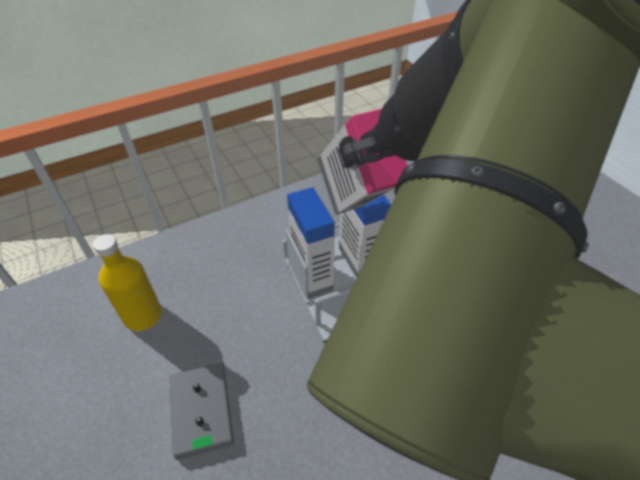

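The cassette is clear of the rack and in the gripper, and both blue ones are still standing. I'll raise it, turn it upright and carry it left.

```bash
python3 -m creep '{"dr":[[0,0,0],[0,1,0],[0,1,0],[0,1,0],[0,1,0],[0,1,0],[0,1,0],[0,1,0]],"slide":[[-0.6,0,0.5],[0,0,0],[0,0.3,0],[0,0.6,0],[0,0.7,0],[0,0.7,0],[0,0.7,0],[0,0.5,0]],"grip":[40,40,40,40,40,40,40,40]}'; python3 -m creep '{"dr":[[0,1,0],[0,0,0],[0,0,0]],"slide":[[0,0.3,0],[0,0,0],[0,0,0]],"grip":[40,40,40]}'; python3 - <<'E'
from h import *
s=monitor.sense(); p=imaging.get_image("wrist"); cv2.imwrite("pics/w8.png",p["img"][:,:,::-1])
plan([467,290,290],rot(-14.5,0))
t=imaging.get_image("top"); sd=imaging.get_image("side")
K=np.array([[p["fx"],0,p["cx"]],[0,p["fy"],p["cy"]],[0,0,1]])
for n,q in(("top",t),("side",sd),("wrist",p)):
    print(n,[(np.round(d["centre"],1).tolist(),round(d["confidence"],2)) for d in finder.spot_point(q,"dock_seat")][:2])
for n,q in(("top",t),("side",sd)):
    o=finder.outline_of(q,"dock")
    if not o: continue
    d=o[0]["region"].astype(np.uint8); d=cv2.morphologyEx(d,cv2.MORPH_CLOSE,np.ones((15,15))); x,y,w,h=cv2.boundingRect(d)
    print(n,x,y,w,h); cv2.imwrite(f"pics/dock_{n}.png",cv2.resize(q["img"][y:y+h,x:x+w,::-1],None,fx=5,fy=5,interpolation=cv2.INTER_NEAREST))
E
```

```text
clock: 13.8
position: [527.0, 149.7, 407.1]
tcp_rot: [0.081, 1.487, -0.09]
wrist_force: [-0.3, -0.4, -3.9]
grip_width: 49.5
clock: 14.18
position: [528.7, 162.5, 408.3]
tcp_rot: [0.087, 1.569, -0.089]
wrist_force: [-0.7, -0.3, -3.6]
grip_width: 49.5
clock 14.22 pos [528.3 162.3 409.1] F [-1.6 -0.9 -4.7] w 49.1
dr [1.61 0.01 0.  ] slide before turn [ 2.38  2.4  -1.51] after [ 2.38  2.17 -1.83]
top [([469.0, 291.3, 27.6], 0.88), ([496.5, -25.7, 101.1], 0.41)]
side [([465.4, 295.0, 22.4], 0.94)]
wrist [([466.8, 290.7, 25.9], 0.92), ([572.0, -170.4, 30.7], 0.24)]
top 135 299 54 41
side 169 363 65 97
```

View pics/w8.png

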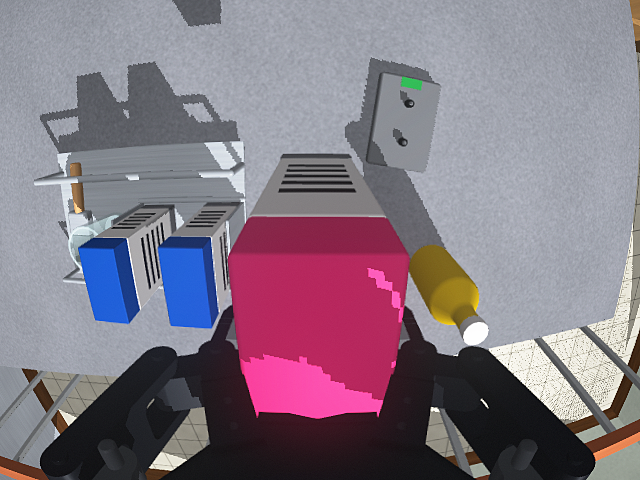

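The view shows the pegs at (409,103) and (402,142) and the cassette upright in the hand, its front bottom edge at row 154. The blue cassettes, jar, brush and bottle are in place. Next: peg positions and the cassette's pose in the grip.

```bash
python3 - <<'E'
from h import *
from scipy.optimize import least_squares
s=monitor.sense(); p=imaging.get_image("wrist"); im=p["img"]; T=p["T_tool_cam"]; R0=Ro.from_rotvec(s["tcp_rot"]).as_matrix(); P0=np.array(s["position"])
K=np.array([[p["fx"],0,p["cx"]],[0,p["fy"],p["cy"]],[0,0,1]]); C=np.diag([1,-1,-1.])
def ray(uv,z):
    q=cv2.fisheye.undistortPoints(np.float64([[uv]]),K,np.zeros(4))[0,0]; d=R0@T[:3,:3]@C@np.array([*q,1]); o=R0@T[:3,3]+P0
    return o+d*(z-o[2])/d[2]
k=np.zeros(im.shape[:2],np.uint8); k[85:160,385:430]=im[85:160,385:430].max(2)<45
n,_,st,ce=cv2.connectedComponentsWithStats(k); w=[]
for i in range(1,n):
    if st[i,4]>15: print(st[i].tolist(),ce[i].round(1),ray(ce[i],36).round(1)); w.append(ray(ce[i],36))
a,b=w[:2]; d=a-b; print("mid",((a+b)/2).round(1),"yaw",np.degrees(np.arctan(d[1]/d[0])).round(1),"sp",np.linalg.norm(d).round(1))
g=cv2.cvtColor(im,cv2.COLOR_RGB2GRAY)
obs=[]
for u in([282,154],[349.5,154.5],[230,257],[408,257]): obs.append(u)
obs=np.array(obs,float)
# cassette in tool: its up=-toolx, its y=tool y, its x=tool z
pts=np.array([[-47.5,-25,0],[-47.5,25,0],[-47.5,-25,190],[-47.5,25,190.]])
def proj(v):
    a,sx,sy,sz=v; q=pts-[0,0,140]; t=np.c_[-q[:,2],q[:,1],q[:,0]]@Ro.from_euler("y",a,degrees=True).as_matrix().T+[sx,sy,sz]
    c=(t-T[:3,3])@T[:3,:3]; return cv2.fisheye.projectPoints((c@C).reshape(-1,1,3),np.zeros(3),np.zeros(3),K,np.zeros(4))[0][:,0]
r=least_squares(lambda v:(proj(v)-obs).ravel(),[0,0,0,0]); print("tilt,off",r.x.round(2),"res",r.fun.round(1)); print("ideal",proj([0,0,0,0]).round(1).tolist())
cv2.imwrite("pics/c9.png",cv2.resize(im[140:270,220:420,::-1],None,fx=4,fy=4,interpolation=cv2.INTER_NEAREST))
E
```

```text
[404, 100, 9, 8, 38] [407.  103.5] [441.9 298.4  36. ]
[397, 138, 7, 8, 26] [399.9 141.3] [494.6 283.7  36. ]
mid [468.2 291.   36. ] yaw -15.6 sp 54.7
tilt,off [2.35 3.66 0.53 0.96] res [ 2.9  0.2  0.7 -0.3 -0.8  0.1 -0.5 -0.1]
ideal [[284.1, 160.6], [349.6, 160.5], [225.0, 249.2], [407.9, 249.0]]
```

View pics/c9.png

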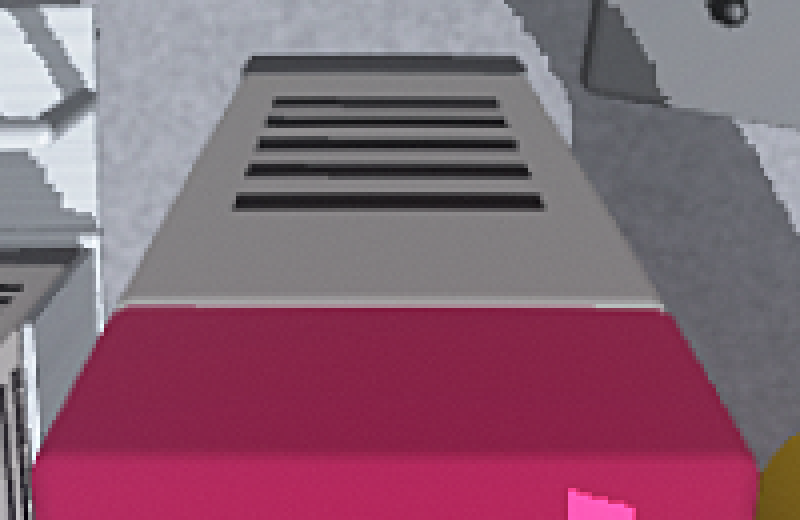

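```bash
python3 - <<'E'
from h import *
from scipy.optimize import least_squares
p=imaging.get_image("wrist"); T=p["T_tool_cam"]; C=np.diag([1,-1,-1.])
K=np.array([[p["fx"],0,p["cx"]],[0,p["fy"],p["cy"]],[0,0,1]])
obs=np.array([[281,153.8],[351,153.8],[249.3,215.7],[386.2,215.7],[229.2,253.7],[409.2,253.7]])-0.4
pts=np.array([[-47.5,y,z] for z in(0,155,190.) for y in(-25,25)])
def proj(v):
    a,sx,sy,sz,f=[*v,0][:5]; q=pts-[0,0,140]; t=np.c_[-q[:,2],q[:,1],q[:,0]]@Ro.from_euler("y",a,degrees=True).as_matrix().T+[sx,sy,sz]
    return cv2.fisheye.projectPoints(((t-T[:3,3])@T[:3,:3]@C).reshape(-1,1,3),np.zeros(3),np.zeros(3),K,np.zeros(4))[0][:,0]
r=least_squares(lambda v:(proj(v)-obs).ravel(),[0,0,0,0]); print("tilt,off",r.x.round(2),"res",r.fun.round(1))
sd=imaging.get_image("side"); cv2.imwrite("pics/s10.png",cv2.resize(sd["img"][60:360,100:500,::-1],(800,600)))
o=finder.outline_of(sd,"spent"); print(len(o), cv2.boundingRect(o[0]["region"].astype(np.uint8)) if o else "")
E
```

```text
tilt,off [ 2.14  2.77  0.4  -0.2 ] res [ 4.   0.1 -0.5  0.   0.2 -0.2  0.5 -0.4 -1.1  0.3 -0.8  0.1]
1 (198, 150, 73, 133)
```

View pics/s10.png

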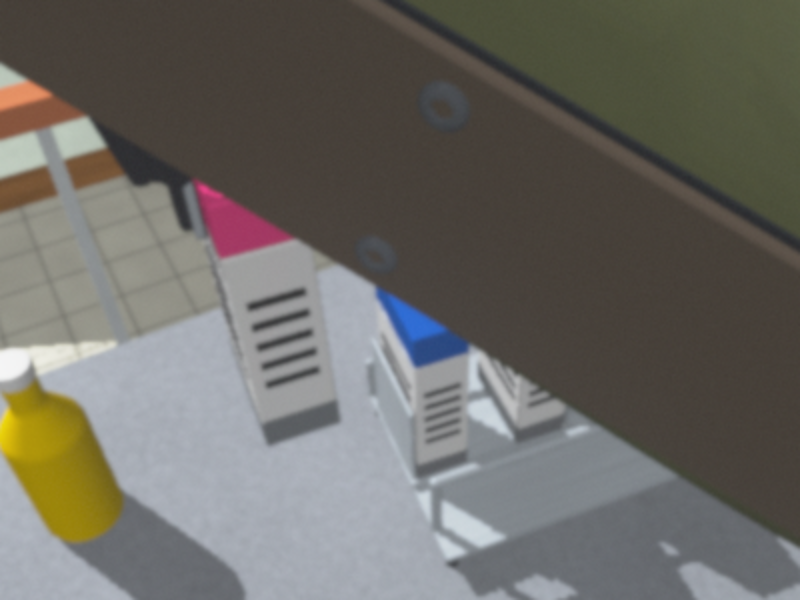

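The side view shows the cassette upright and held, both blue cassettes in the rack and the bottle standing. The fit says it leans about 2° away from the robot in the grip, so I'll correct that on the way over the dock.

```bash
python3 -m creep '{"dr":[[0.83,0,0],[0.83,0,0],[0,-0.43,0],[0,0,0]],"slide":[[0,0.5,-0.3],[0,0.7,-0.6],[0,0.7,-0.6],[0,0,0]],"grip":[40,40,40,40]}'; python3 -c "
from h import *
plan([467.8,291.4,228],rot(-14.8,2.1))"
```

```text
clock: 15.28
position: [471.5, 273.4, 408.5]
tcp_rot: [0.193, 1.525, -0.2]
wrist_force: [0.4, 0.5, -4.0]
grip_width: 49.2
clock 15.28 pos [471.5 273.4 408.5] F [ 0.4  0.5 -4. ] w 49.2
dr [ 0.08  0.   -0.  ] slide before turn [ 3.6   0.33 -0.29] after [ 3.6   0.33 -0.3 ]
```

```bash
python3 -m creep '{"dr":[[0.08,0,0],[0,0,0],[0,0,0],[0,0,0],[0,0,0],[0,0,0],[0,0,0]],"slide":[[0,0.33,-0.15],[0.7,0,-0.05],[0.7,0,-0.05],[0.8,0,-0.05],[0.8,0,0],[0.6,0,0],[0,0,0]],"grip":[40,40,40,40,40,40,40]}'; python3 - <<'E'
from h import *
p=imaging.get_image("wrist"); cv2.imwrite("pics/w11.png",cv2.resize(p["img"][90:290,190:450,::-1],None,fx=3,fy=3))
plan([467.8,291.4,168],rot(-14.8,2.1))
E
```

```text
clock: 16.15
position: [468.7, 288.0, 225.8]
tcp_rot: [0.2, 1.527, -0.214]
wrist_force: [-0.0, 0.8, -2.6]
grip_width: 49.5
clock 16.2 pos [469.5 288.4 228.5] F [-0.3  0.6 -2.9] w 48.9
dr [-0.07  0.01  0.02] slide before turn [ 1.21  0.05 -0.09] after [ 1.21  0.05 -0.09]
```

View pics/w11.png

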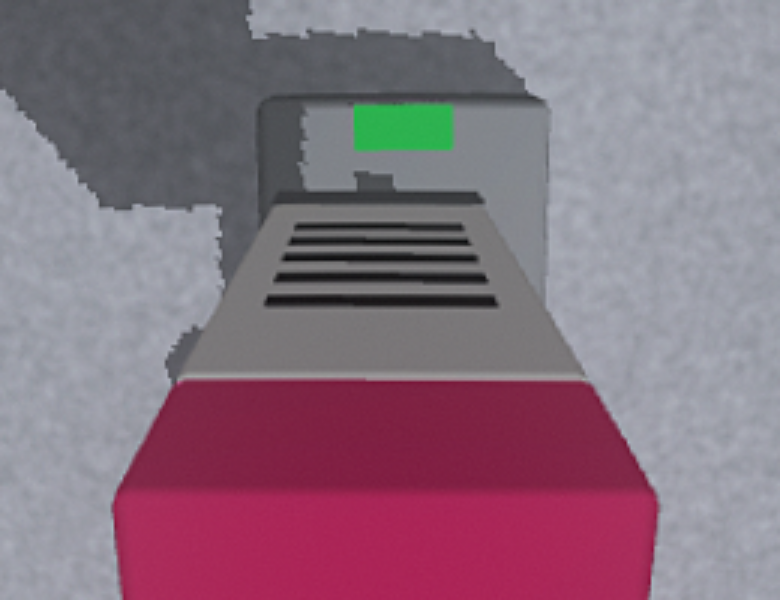

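```bash
python3 - <<'E'
from h import *
s=monitor.sense(); p=imaging.get_image("wrist"); T=p["T_tool_cam"]; R0=Ro.from_rotvec(s["tcp_rot"]).as_matrix(); P0=np.array(s["position"]); C=np.diag([1,-1,-1.])
K=np.array([[p["fx"],0,p["cx"]],[0,p["fy"],p["cy"]],[0,0,1]])
def ray(c,z):
    uv=np.array(c)/3+[190,90]-0.33; q=cv2.fisheye.undistortPoints(np.float64([[uv]]),K,np.zeros(4))[0,0]; d=R0@T[:3,:3]@C@np.array([*q,1]); o=R0@T[:3,3]+P0
    w=o+d*(z-o[2])/d[2]; return w, R0.T@(w-P0)
for n,c,z in [("dockL",(262,130),24),("dockR",(549,130),24),("dockR2",(547,290),24),("front",(404,102),24),("stFL",(354,104),24),("stFR",(453,104),24),("stBL",(354,150),24),("stBR",(453,150),24),("footL",(274,192),85),("footR",(484,192),85)]:
    w,t=ray(c,z); print(n,w.round(1),"tool",t.round(1))
print(Ro.from_rotvec(s["tcp_rot"]).as_matrix().round(3),P0)
for q in (p,imaging.get_image("top"),imaging.get_image("side")):
  for nm in("dock_seat","spent"): print(nm,[(np.round(d["centre"],1).tolist(),round(d["confidence"],2)) for d in finder.spot_point(q,nm)][:1])
E
```

```text
dockL [403.6 267.8  24. ] tool [202.2 -36.8 -65.8]
dockR [426.5 353.2  24. ] tool [202.1  51.5 -66. ]
dockR2 [476.1 340.8  24. ] tool [204.   52.6 -14.9]
front [407.  312.1  24. ] tool [201.8   6.8 -74.1]
stFL [403.6 297.2  24. ] tool [201.9  -8.5 -73.5]
stFR [411.4 326.4  24. ] tool [201.8  21.7 -73.6]
stBL [417.4 293.4  24. ] tool [202.4  -8.5 -59.2]
stBR [425.3 322.8  24. ] tool [202.4  21.9 -59.2]
footL [416.5 274.   85. ] tool [141.6 -27.5 -52.7]
footR [430.6 325.8  85. ] tool [141.6  26.1 -52.7]
[[ 0.035  0.261  0.965]
 [-0.011  0.965 -0.261]
 [-0.999 -0.001  0.037]] [469.52267668 288.37971936 228.45627071]
dock_seat []
spent [([467.2, 287.9, 88.3], 0.83)]
dock_seat [([471.0, 290.2, 24.6], 0.85)]
spent [([473.0, 285.4, 92.0], 0.88)]
dock_seat [([599.4, 16.6, 30.6], 0.51)]
spent []
```

The close view shows the dock centred about 5–8 mm further left than planned (dock edges 262–548, foot edge 274–484 in the crop). I'll shift 5 mm, go lower and re-measure where the planes are closer together.

```bash
python3 -m creep '{"dr":[[-0.06,0,0],[0,0,0],[0,0,0],[0,0,0]],"slide":[[0.2,0.1,0],[0.3,0,-0.02],[0,0,0],[0,0,0]],"grip":[40,40,40,40]}'; python3 - <<'E'
from h import *
s=monitor.sense(); p=imaging.get_image("wrist"); np.savez("shot.npz",img=p["img"],T=p["T_tool_cam"],rot=s["tcp_rot"],pos=s["position"],k=[p["fx"],p["cx"],p["cy"]])
cv2.imwrite("pics/w12.png",cv2.resize(p["img"][105:225,240:420,::-1],None,fx=4,fy=4,interpolation=cv2.INTER_NEAREST))
plan([467.8,291.4,168],rot(-14.8,2.1))
E
```

```text
clock: 17.15
position: [470.6, 293.6, 203.6]
tcp_rot: [0.198, 1.524, -0.206]
wrist_force: [-0.3, -0.9, -4.1]
grip_width: 49.5
clock 17.2 pos [470.7 293.7 204. ] F [-0.5 -0.8 -2.8] w 49.2
dr [ 0.    0.02 -0.01] slide before turn [ 0.72 -0.06 -0.07] after [ 0.72 -0.06 -0.07]
```

The viewer limit is reached, so I'll go on with numbers only.

```bash
python3 - <<'E'
import numpy as np
z=np.load("shot.npz"); im=z["img"].astype(int)
g=(im[...,1]-im[...,0]>50)&(im[...,1]-im[...,2]>50); y,x=np.nonzero(g[:220,200:450]); print("green",x.min()+200,x.max()+200,y.min(),y.max(),x.mean()+200)
lum=im.mean(2).round().astype(int)
print("col 330 rows 100..175",lum[100:175,330].tolist()); print("col 295",lum[100:175,295].tolist())
for r in (128,134,140): print(r,"L",lum[r,255:300].tolist(),"R",lum[r,365:400].tolist())
for r in range(142,172,3): 
    w=im[r,:,0]-im[r,:,2]; print(r,"warm",w[270:370:4].tolist())
E
```

```text
green 300 334 125 141 317.84919210053863
col 330 rows 100..175 [90, 97, 98, 98, 100, 97, 94, 95, 94, 93, 95, 94, 94, 97, 96, 96, 98, 95, 97, 95, 99, 71, 64, 76, 84, 101, 103, 102, 102, 101, 101, 102, 101, 101, 102, 101, 101, 101, 102, 100, 99, 109, 139, 136, 135, 136, 134, 133, 135, 134, 134, 136, 140, 108, 52, 60, 61, 69, 107, 125, 121, 121, 121, 129, 83, 32, 72, 118, 118, 75, 14, 54, 135, 129, 64]
col 295 [82, 90, 92, 91, 93, 92, 95, 97, 98, 95, 91, 89, 90, 90, 92, 92, 93, 90, 88, 91, 93, 72, 62, 73, 81, 80, 79, 81, 81, 81, 81, 81, 81, 82, 80, 80, 79, 81, 82, 81, 81, 81, 82, 81, 80, 80, 80, 79, 81, 81, 81, 80, 80, 73, 57, 59, 56, 64, 116, 120, 119, 120, 119, 130, 71, 19, 69, 118, 110, 49, 20, 61, 133, 131, 67]
128 L [86, 88, 87, 90, 93, 95, 97, 97, 95, 93, 67, 66, 72, 76, 81, 79, 82, 81, 80, 82, 79, 79, 80, 80, 81, 80, 79, 81, 80, 80, 80, 82, 81, 80, 80, 81, 80, 81, 81, 81, 81, 82, 82, 82, 75] R [136, 138, 139, 123, 147, 168, 165, 168, 170, 171, 171, 171, 168, 166, 161, 162, 162, 166, 171, 171, 171, 167, 165, 165, 166, 168, 168, 167, 166, 166, 168, 171, 172, 171, 166]
134 L [88, 91
[... 1095 characters left out ...]
6, -7, -7, -5, -6, -6, -11, -11, -8, -7, -7, -8, -7, -9, -7, -10, -7, -8, -9, -8]
154 warm [-5, -7, -7, -4, -4, -5, -3, -4, -4, -3, -4, -3, -4, -4, -4, -5, -5, -2, -5, -4, -8, -8, -7, -9, -10]
157 warm [-5, -5, -7, -6, -4, -4, -4, -3, -3, -4, -5, -3, -4, -4, -6, -4, -3, -5, -5, -4, -5, -6, -8, -9, -9]
160 warm [-5, -4, -6, 0, 1, 0, -1, 1, 0, 1, 0, 1, 1, 0, -1, -1, 1, 0, 1, -1, 0, -6, -9, -8, -11]
163 warm [-4, -3, -1, 1, 0, 1, 0, -1, 2, -1, 0, 0, 0, 1, 1, -2, 0, 0, 0, 2, 0, -7, -9, -7, -8]
166 warm [-4, -4, 0, 1, 0, 0, -1, -1, -1, -1, -1, -1, -3, -1, -3, 0, -1, -1, 0, 1, 1, 1, -7, -8, -10]
169 warm [-4, -4, 1, 0, 0, -1, -3, -2, -3, -1, -3, -2, -1, -1, 0, -2, -2, 0, -1, -1, 1, -1, -7, -9, -9]
```

```bash
python3 - <<'E'
from h import *
z=np.load("shot.npz"); f,cx,cy=z["k"]; T=z["T"]; R0=Ro.from_rotvec(z["rot"]).as_matrix(); P0=z["pos"]; C=np.diag([1,-1,-1.]); K=np.array([[f,0,cx],[0,f,cy],[0,0,1]])
lum=z["img"].mean(2).round().astype(int)
for r in (155,156): print(r,lum[r,272:292].tolist(),lum[r,342:358].tolist())
c,s_=np.cos(np.radians(-14.8)),np.sin(np.radians(-14.8)); A=np.array([[c,s_],[-s_,c]])
def ray(uv,h):
    q=cv2.fisheye.undistortPoints(np.float64([[uv]]),K,np.zeros(4))[0,0]; d=R0@T[:3,:3]@C@np.array([*q,1]); o=R0@T[:3,3]+P0; w=o+d*(h-o[2])/d[2]; return w,A@(w-P0)[:2]
for n,uv,h in[("dock front",(317,121.2),22),("L",(264.8,134),22),("R",(369,134),22),("stL",(299.5,133),24),("stR",(334.7,133),24),("footfront",(316,153.3),61),("footfront+5",(316,153.3),66),("footL",(281,155),61),("footR",(350.5,155),61)]:
    w,a=ray(uv,h); print(n,w.round(1),"rel TCP in dock axes",a.round(1))
E
```

```text
155 [80, 81, 81, 80, 79, 80, 81, 81, 82, 72, 60, 60, 60, 60, 61, 59, 58, 59, 58, 60] [62, 62, 63, 60, 62, 61, 56, 74, 112, 138, 138, 138, 136, 136, 135, 136]
156 [80, 78, 81, 81, 80, 79, 80, 81, 78, 65, 57, 57, 57, 57, 58, 58, 58, 57, 56, 57] [61, 59, 60, 62, 62, 61, 59, 54, 69, 110, 141, 136, 137, 136, 136, 135]
dock front [402.9 311.5  22. ] rel TCP in dock axes [-70.   0.]
L [401.6 265.2  22. ] rel TCP in dock axes [-59.5 -45.1]
R [424.6 352.1  22. ] rel TCP in dock axes [-59.4  44.9]
stL [408.8 294.5  24. ] rel TCP in dock axes [-60.  -14.9]
stR [416.5 323.5  24. ] rel TCP in dock axes [-60.   15.1]
footfront [424.4 305.   61. ] rel TCP in dock axes [-47.6  -0.8]
footfront+5 [423.7 305.2  66. ] rel TCP in dock axes [-48.3  -0.7]
footL [418.7 278.8  61. ] rel TCP in dock axes [-46.5 -27.5]
footR [432.3 330.2  61. ] rel TCP in dock axes [-46.4  25.6]
```

```bash
python3 -m creep '{"dr":[[0,0,0],[0,0,0],[0,0,0]],"slide":[[0,0.016,-0.04],[0.3,0,-0.01],[0.1,0,0]],"grip":[40,40,40]}'; python3 -m creep '{"dr":[[0,0,0],[0,0,0]],"slide":[[0.1,0,-0.004],[0.1,0,-0.004]],"grip":[40,40]}'; python3 -m creep '{"dr":[[0,0,0],[0,0,0]],"slide":[[0,0,0],[0,0,0]],"grip":[40,40]}'; python3 -c "
from h import *
s=monitor.sense();print(np.round(s['torque'],2));plan([469,295,168],rot(-14.8,2.1))"
```

```text
clock: 17.58
position: [468.4, 294.6, 181.5]
tcp_rot: [0.197, 1.526, -0.207]
wrist_force: [-0.2, 0.1, -4.0]
grip_width: 49.0
clock: 17.82
position: [469.1, 294.9, 173.3]
tcp_rot: [0.198, 1.524, -0.205]
wrist_force: [-0.3, 0.3, -4.6]
grip_width: 49.3
clock: 18.08
position: [469.2, 295.0, 173.8]
tcp_rot: [0.198, 1.524, -0.205]
wrist_force: [0.3, 0.0, -4.3]
grip_width: 48.8
[ 0.02  0.2  -0.02]
clock 18.07 pos [469.2 295.  173.8] F [ 0.3  0.  -4.3] w 48.8
dr [ 0.    0.01 -0.  ] slide before turn [ 0.12 -0.   -0.01] after [ 0.12 -0.   -0.01]
```

No contact force yet, though the foot should already be below the peg tips. I'll keep lowering in small steps.

```bash
Z='"grip":[40,40]}'; python3 -m creep '{"dr":[[0,0,0],[0,0,0]],"slide":[[0.06,0,-0.002],[0,0,0]],"grip":[40,40]}'; python3 -m creep '{"dr":[[0,0,0],[0,0,0]],"slide":[[0.06,0,-0.002],[0,0,0]],"grip":[40,40]}'; python3 -m creep '{"dr":[[0,0,0],[0,0,0]],"slide":[[0.04,0,-0.001],[0,0,0]],"grip":[40,40]}'
```

```text
clock: 18.32
position: [469.0, 294.9, 170.3]
tcp_rot: [0.198, 1.524, -0.206]
wrist_force: [-0.7, -0.4, -3.9]
grip_width: 49.2
clock: 18.58
position: [468.9, 294.8, 167.1]
tcp_rot: [0.198, 1.525, -0.206]
wrist_force: [-0.1, -0.0, -3.9]
grip_width: 49.0
clock: 18.82
position: [469.0, 294.9, 165.3]
tcp_rot: [0.198, 1.524, -0.206]
wrist_force: [0.2, 0.2, -4.6]
grip_width: 49.2
```

```bash
python3 -m creep '{"dr":[[0,0,0],[0,0,0]],"slide":[[0.04,0,-0.001],[0,0,0]],"grip":[40,40]}'; python3 -m creep '{"dr":[[0,0,0],[0,0,0]],"slide":[[0.03,0,-0.001],[0,0,0]],"grip":[40,40]}';  python3 -m creep '{"dr":[[0,0,0],[0,0,0]],"slide":[[0.03,0,-0.001],[0,0,0]],"grip":[40,40]}'; python3 -c "
from h import *
s=monitor.sense();print(np.round(s['torque'],2))
for n in('top','side','wrist'):
  p=imaging.get_image(n)
  for t in('spent','spent_top'): print(n,t,[(np.round(d['centre'],1).tolist(),round(d['confidence'],2)) for d in finder.spot_point(p,t)][:1])"
```

```text
clock: 19.08
position: [469.2, 295.0, 163.7]
tcp_rot: [0.198, 1.524, -0.205]
wrist_force: [0.8, 0.9, -3.2]
grip_width: 49.3
clock: 19.32
position: [469.6, 294.8, 163.5]
tcp_rot: [0.199, 1.523, -0.205]
wrist_force: [-0.4, -1.7, 4.6]
grip_width: 49.1
clock: 19.58
position: [469.8, 294.7, 163.4]
tcp_rot: [0.199, 1.521, -0.204]
wrist_force: [-2.8, -2.9, 10.3]
grip_width: 49.6
[-1.09  1.74 -0.04]
top spent [([472.7, 292.5, 20.8], 0.93)]
top spent_top [([471.5, 292.1, 213.7], 0.56)]
side spent []
side spent_top [([469.8, 295.0, 214.1], 0.5)]
wrist spent [([466.8, 293.2, 23.0], 0.89)]
wrist spent_top [([471.1, 297.8, 212.0], 0.81)]
```

```bash
python3 -m creep '{"dr":[[0,0,0],[0,0,0]],"slide":[[0.04,0,-0.001],[0,0,0]],"grip":[40,40]}'; python3 -m creep '{"dr":[[0,0,0],[0,0,0]],"slide":[[-0.08,0,0.003],[0,0,0]],"grip":[40,40]}' 40; python3 -m creep '{"dr":[[0,0,0],[0,0,0],[0,0,0],[0,0,0]],"slide":[[0,0,0],[0,0,0],[0,0,0],[0,0,0]],"grip":[52,58,70,85]}'; python3 - <<'E'
from h import *
import json
s=monitor.sense(); print(np.round(s["wrist_force"],1))
p=imaging.get_image("wrist"); hsv=cv2.cvtColor(p["img"],cv2.COLOR_RGB2HSV); m=((hsv[...,0]>160)&(hsv[...,1]>150)); y,x=np.nonzero(m); print("pink cols",x.min(),x.max())
plan([0,0,0],rot(-14.8,2.1))
E
```

```text
clock: 20.27
position: [469.9, 294.6, 163.4]
tcp_rot: [0.199, 1.52, -0.204]
wrist_force: [-7.5, -5.0, 19.5]
grip_width: 49.2
clock: 20.52
position: [469.6, 295.0, 163.5]
tcp_rot: [0.199, 1.523, -0.205]
wrist_force: [-0.6, -0.5, 6.9]
grip_width: 49.3
clock: 21.02
position: [469.1, 294.9, 162.3]
tcp_rot: [0.198, 1.524, -0.206]
wrist_force: [-1.4, -0.4, -0.0]
grip_width: 84.4
[-1.4 -0.4 -0. ]
pink cols 211 425
clock 21.07 pos [469.1 295.  162.4] F [-0.6  0.4  0.9] w 85.4
dr [0.   0.01 0.  ] slide before turn [ 2.96 -8.1  -7.68] after [ 2.97 -8.1  -7.68]
```

Released, with wrist force back to zero. I'll withdraw straight up and check.

```bash
python3 -m creep '{"dr":[[0,0,0],[0,0,0],[0,0,0],[0,0,0],[0,0,0],[0,0,0],[0,0,0],[0,0,0]],"slide":[[-0.3,0,0.01],[-0.5,0,0.02],[-0.7,0,0.025],[-0.9,0,0.03],[-0.9,0,-0.6],[0,0,-0.9],[0,0,-0.5],[0,0,0]],"grip":[85,85,85,85,85,85,85,85]}'; python3 - <<'E'
from h import *
print(monitor.sense()["clock"],np.round(monitor.sense()["wrist_force"],1))
for n in('wrist','top','side'):
  p=imaging.get_image(n)
  for t in('spent','spent_top','fresh_a','jar','brush','bleach','dock_seat'): print(n,t,[(np.round(d['centre']).tolist(),round(d['confidence'],2)) for d in finder.spot_point(p,t) if d['confidence']>.45][:2])
  if n=='wrist':
    hsv=cv2.cvtColor(p["img"],cv2.COLOR_RGB2HSV); m=((hsv[...,0]>160)&(hsv[...,1]>150)).astype(np.uint8)
    c=max(cv2.findContours(m,0,1)[0],key=cv2.contourArea); print(cv2.approxPolyDP(c,4,True)[:,0].tolist())
E
```

```text
clock: 22.08
position: [369.7, 321.3, 325.6]
tcp_rot: [0.198, 1.523, -0.201]
wrist_force: [0.2, 0.0, 0.7]
grip_width: 84.9
22.075 [0.2 0.  0.7]
wrist spent [([464.0, 294.0, 23.0], 0.94)]
wrist spent_top [([472.0, 296.0, 212.0], 0.94)]
wrist fresh_a [([587.0, -84.0, 29.0], 0.72)]
wrist jar [([575.0, -169.0, 26.0], 0.59)]
wrist brush [([550.0, -29.0, 29.0], 0.64)]
wrist bleach [([705.0, 330.0, 3.0], 0.62)]
wrist dock_seat []
[[288, 274], [288, 379], [340, 381], [346, 314], [343, 275]]
top spent [([470.0, 292.0, 23.0], 0.59)]
top spent_top [([471.0, 291.0, 211.0], 0.7)]
top fresh_a [([597.0, -92.0, 29.0], 0.76)]
top jar [([571.0, -167.0, 31.0], 0.76)]
top brush [([535.0, -235.0, 35.0], 0.8)]
top bleach [([703.0, 322.0, 3.0], 0.58)]
top dock_seat [([469.0, 290.0, 24.0], 0.77)]
side spent []
side spent_top [([466.0, 294.0, 213.0], 0.76)]
side fresh_a [([600.0, 17.0, 31.0], 0.69), ([598.0, -90.0, 26.0], 0.64)]
side jar [([571.0, -166.0, 30.0], 0.91)]
side brush [([535.0, -230.0, 32.0], 0.57)]
side bleach []
side dock_seat []
```

```bash
python3 -c "
from h import *
order.close_job(); print(monitor.sense()['clock'])"
```

```text
the job is handed in; nothing more can be done
the job is handed in; nothing more can be done
```

The spent cassette is standing upright on the dock pegs, and I handed the job in at about 22 s. I tipped it out onto the guard bar by its top rear edge, gripped it by its free sides and lifted it clear. I lowered it until it stopped against the dock, pressed it down with about 20 N, then let go and backed off.

**Dock:** after release, the detector put the cassette's underside at z ≈ 23 and its top at z ≈ 212, at about (470, 292). This agrees with a fully seated height (24 and 214). The last wrist force was about zero.

**Rack and bystanders:** in the side view both blue cassettes still stand in the rack. The jar and bleach bottle were within 4 mm of their first positions in the top view. The brush's position was not measured at the start. Later views put it at rack y of about -205 mm, its listed place.

**Checks that disagreed:**
- The cameras differed by about 5 mm on where the dock was. I aligned using the close wrist-camera view, and the cassette went onto the pegs without force.
- The cassette's lean on the guard bar came out between about 38° and 43°. It sat about 2° off in the grip, which I corrected before lowering.
- In the final pictures the side camera could not find the cassette's underside or the bottle. The wrist camera misplaced the brush, and only the side view found both blue cassettes.
- The 12-picture limit was used up before the cassette was lowered, so the seating and final checks rest on numbers only.

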